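# Move a brass blank from the soldering board to the heating stand

## Robot

A 6-joint arm with a two-finger parallel gripper is mounted at the origin on the work surface. World frame = base frame: x ahead of the robot, y to its left, z up, the work surface at z = 0. Lengths are in m, angles in rad, forces in N, time in s.
With the tool pointing down it reaches from about 0.25 to 0.775 m from the base axis. Payload 4 kg.
Tool frame: the origin (TCP) lies midway between the tips of the shut fingers; the grasp point (between the pads) lies 19 mm behind it; z points along the fingers, y is the line along which they close (so a half turn about z gives the same grasp; the last joint's range is limited). The gripper opens to 94 mm and grips with 3 to 60 N. Pads are 16 mm wide; open, the fingers measure 119 mm over their backs; the gripper's body (75 mm by 177 mm) begins 78 mm behind the grasp point.
Start: joints at [-1.356, 0.087, 1.371, -0, 1.684, -0.103], TCP at [0.172, -0.522, 0.171] pointing down, gripper open.
Joint ranges: [-3.1, 3.1], [-0.76, 2.03], [0.27, 2.55], [-1.08, 4.22], [0.17, 2.65], [-2.57, 2.57]. Speed limits (rad/s): [2.79, 2.79, 3.14, 3.14, 3.14, 3.14].

## Interface

Orientations are given as a 3x3 rotation matrix whose columns are the frame's x, y, z axes.
In Python, from station import robot gives the robot as it stands. The module is installed in compiled form; this text tells all that it offers.
- The arm moves only by the tool drive_tool, never from a script. Its argument "commands" is a list of rows, each a list of 3 entries, a list of its own where there are three numbers: the shift along the tool's x, y, z in cm, then the turn about the tool's z in degrees, then the finger opening in cm, from 0 to 9.4. In form: [[[dx, dy, dz], twist, fingers], ...]. A call has 1 to 10 rows; each row shifts and turns the commanded pose from where the row before left it, along the tool's axes as they then stand; what a row does not reach is not made up. A row lasts 1/8 s, in which the tool goes at most 62.5 mm and 10.7 degrees, less where a joint would pass 70% of its speed; a pose out of reach is approached as far as the arm can. A call with a gripper value outside its range is refused whole. The fingers move at their own pace and stop on an object; "force" is the grip in N (left out, the last holds). Time passes only in rows, so rows that do not move let the fingers close. It gives the time, the measured TCP pose, the force, the opening and the grip force at its end, in the units of the state.
- robot.state(): the state, without advancing time (a new reading comes with each control period).
- robot.snapshot(name): name is "side" or "top"; returns a dict with "img" (480x640x3 uint8, red, green, blue), "mtx" (3x3 intrinsics, pixels), "extrinsics" (4x4, takes a point from camera to world coordinates). Camera axes: x right, y down, z forward; pixel columns grow to the right and rows downward; lengths in m; the calibration is good to about 2 mm. A picture is of the moment at which its call begins. There is no depth.
- robot.hand_in(): hands the job in; it is judged then, once.
The state is a dict: "time_s": time; "joint_positions": joint angles; "qvel": joint speeds; "joint_torque": joint torques, N m; "ee_pos": TCP position; "tool_rot": TCP orientation; "force": force on the tool from outside, world axes, zero at the start; "torque": the same for the moment, N m; "width": opening from 0.0 (shut) to 1.0 (fully open); "grip_force": force on a finger pad.
Only numpy, scipy, OpenCV 4.12 (cv2) and the standard library are available. Lean on these libraries where they do the work, as an engineer would, in place of code of your own. Each camera call takes 0.05 s, during which the arm holds its last target. There are 200 camera calls.

## Task

The brass blank is too thin to be picked up where it lies: slide it on the soldering board until one end sticks out well over the board's open front edge (the long edge opposite the bricks), pinch the overhanging end and lift it clear of the board. Set it down without dropping it, flat, centred and square across the two white rails of the heating stand, and let go. Leave the copper blank, the jar, the tweezers and the hammer where they are, and never let the brass blank fall to the bench.

Things in the scene. Friction and masses are not known exactly. Their poses are not given: they have to be found in the camera images.
- brass_blank: loose flat rectangular sheet of yellow brass, 130 (x) by 44 (y) by 3 mm thick, about 0.15 kg, lying flat; origin at the centre of its underside, x along its length, z up. It lies on the board with its length roughly (within 0.25 rad) along the board's x axis; it slides on the board under a fingertip pressed on it with some newtons (the board is slick: friction about 0.3)
- blank_end_a (a point): middle of the brass blank's end at its x = -65 mm, half way up its thickness
- blank_end_b (a point): middle of the brass blank's end at its x = +65 mm, half way up its thickness
- copper_blank: bystander: a reddish copper sheet of the same size, lying on the board beside the brass one, about 116 mm from it centre to centre; origin at the centre of its underside, x along its length
- board: soldering board, fixed: a timber block with a white top, 200 (x) by 240 (y) mm, flat top 60 mm above the bench; origin under its centre at bench height, z up. Its front edge is the long edge at its own x = -100 mm, on the robot's side, open with free space before and below it; along its far edge, from x = 101 to 135 mm, stands a row of terracotta bricks 85 mm high. Either blank may be on the left
- board_edge (a point): middle of the board's open front edge, at the height of its top
- stand: heating stand, fixed: dark steel foot 90 (x) by 100 (y) by 6 mm with two parallel white ceramic rails along its y axis, each 8 mm wide and 84 mm long, at x = -25 and +25 mm (open between and beside them); rail tops 70 mm above the bench; origin under its centre at bench height. The blank is to lie with its length along the stand's x axis, either way round, its ends sticking out beyond the rails. The board may be left of the stand or right of it
- stand_top (a point): centre of the stand between the rails, at the height of the rail tops: where the middle of the blank's underside is to be
- flux_jar: bystander: closed jar with blue lid, 48 mm diameter, 55 mm high, standing; origin under its centre
- tweezers: bystander: steel soldering tweezers with wooden grips, about 155 mm long, 26 mm wide, 9 mm high, lying; origin near the middle
- hammer: bystander: small hammer, 220 mm long, lying on the bench at the side; origin near the middle
Things that resemble listed ones, but are neither listed nor needed, are in the scene too. Of the things that look like the stand, take the one that is farthest from the robot's base at the start.

How it is judged:
On the way, in this order (a step that is already met when the one before it is completed fails the run):
1. the brass blank lies flat on the board with one end at least 20 mm out over the open front edge (x of any of blank_end_a, blank_end_b in the frame of board_edge below -0.02 m and x of brass_blank in the frame of board_edge above 0 m and z of brass_blank in the frame of board_edge between -0.004 and 0.004 m and angle between brass_blank's own z axis and vertical below 0.06 rad), for 0.2 s.
2. the brass blank is held in the fingers, lifted clear of the board (contact force between the fingers and brass_blank above 0.5 N and contact force between board and brass_blank below 0.01 N and z of brass_blank in the frame of board_edge above 0.015 m), for 0.2 s.
At the end, for the whole second after the job is handed in: The brass blank lies at rest, flat (within 0.06 rad) on both rails of the heating stand, its middle within 18 mm of the stand's centre seen from above and its length within 0.2 rad of the stand's x axis; the copper blank, jar, tweezers and hammer are within 20 mm of where they started (horizontal distance between brass_blank and stand_top below 0.018 m and angle between the x axis of brass_blank and the x axis of stand, either way round below 0.2 rad and z of brass_blank in the frame of stand_top between -0.004 and 0.004 m and angle between brass_blank's own z axis and vertical below 0.06 rad and linear speed of brass_blank below 0.02 m/s and distance of each of copper_blank, flux_jar, tweezers, hammer from where it was at the start of the episode below 0.02 m); the robot touches nothing.
It fails at once if the brass blank falls to the bench (height (world z) of brass_blank below 0.035 m).
It fails at once if the brass blank is dropped or flung (moves faster than 0.5 m/s with no finger on it) (linear speed of brass_blank above 0.5 m/s and contact force between the fingers and brass_blank below 0.01 N).
It fails at once if the copper blank is moved by more than 20 mm (distance of copper_blank from where it was at the start of the episode above 0.02 m).
It fails at once if the jar, tweezers or hammer is moved by more than 20 mm (distance of any of flux_jar, tweezers, hammer from where it was at the start of the episode above 0.02 m).
It also fails if it takes over 48 s, if anything falls off the work surface, if the arm or the gripper's body presses on something with over 40 N, if the wrist force passes 120 N, or if a joint passes its speed limit or range.

## Working session

There is one attempt and no reset: what is moved stays moved. The work goes in short steps, Python scripts to look and compute and a tool call to move; the robot and the scene stay as the last step left them, time stands still between calls to the robot, and variables do not carry over. Pictures are saved under pics/ and viewed, at most 10 in all, crops included, and the job is handed in when it is done.

Besides the shell and the picture viewer there is one more tool, called after "Emit:" as name(argument=value, ...) on one line, values as JSON. drive_tool: Moves the arm, as the interface text tells. Its arguments: {"type":"object","properties":{"commands":{"type":"array","items":{"type":"array"}},"force":{"type":"number"}},"required":["commands"]}

```bash
mkdir -p pics; python3 - <<'E'
from station import robot
import cv2,numpy as np
for n in("top","side"):
    s=robot.snapshot(n); cv2.imwrite(f"pics/{n}0.png",s["img"][:,:,::-1]); print(n,s["mtx"].tolist(),np.round(s["extrinsics"],4).tolist())
st=robot.state();print(st["time_s"],st["ee_pos"],np.round(st["tool_rot"],3).tolist(),st["width"])
E
```

```text
top [[475.57650416606157, 0.0, 314.0363012466992], [0.0, 475.57650416606157, 241.503879002076], [0.0, 0.0, 1.0]] [[0.0109, -0.9823, 0.187, 0.4066], [-0.9999, -0.0129, -0.0094, 0.0217], [0.0116, -0.1869, -0.9823, 1.1622], [0.0, 0.0, 0.0, 1.0]]
side [[442.624365888419, 0.0, 322.4042197389276], [0.0, 442.624365888419, 236.53524643519728], [0.0, 0.0, 1.0]] [[-0.9776, -0.1392, 0.1576, 0.4726], [-0.2098, 0.598, -0.7736, 0.7557], [0.0134, -0.7893, -0.6138, 0.6691], [0.0, 0.0, 0.0, 1.0]]
0.1 [ 0.17173385 -0.52192373  0.16982391] [[0.95, 0.312, -0.0], [0.312, -0.95, 0.002], [0.0, -0.002, -1.0]] 0.9992717350685071
```

View pics/top0.png

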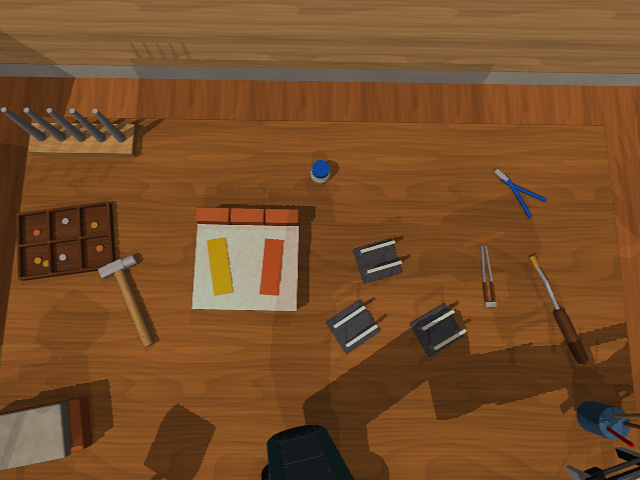

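View pics/side0.png

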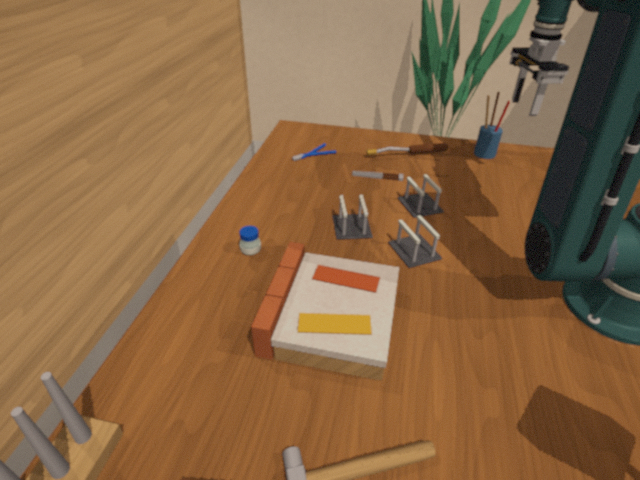

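The top view shows the brass blank at (220,266), copper at (271,266), and the board at (193–300, 222–310) with its bricks at row 215. The jar is at (320,172), the tweezers at (488,276) and the hammer at (128,300).
Three things look like the stand: (378,260), (354,326) and (438,329). The only thing that could be taken for the brass blank is the reddish copper one. Next I measure their distances from the base.

```bash
cat > h.py <<'E'
import cv2,numpy as np
from station import robot
def ray(s,uv,z):
    E=s["extrinsics"];uv=np.atleast_2d(uv).astype(float)
    d=np.c_[uv,np.ones(len(uv))]@np.linalg.inv(s["mtx"]).T@E[:3,:3].T
    o=E[:3,3]; return (o+d*((z-o[2])/d[:,2])[:,None])[:,:2]
def hsv(s): return cv2.cvtColor(s["img"],cv2.COLOR_RGB2HSV)
def blobs(m,amin):
    c,_=cv2.findContours(m,cv2.RETR_EXTERNAL,cv2.CHAIN_APPROX_NONE)
    return [x for x in c if cv2.contourArea(x)>amin]
def rect(s,c,z):
    p=ray(s,c[:,0,:],z); r=cv2.minAreaRect((p*1000).astype(np.float32))
    b=cv2.boxPoints(r); e=[b[1]-b[0],b[2]-b[1]]; l=max(e,key=np.linalg.norm)
    a=np.degrees(np.arctan2(l[1],l[0])); a=(a+90)%180-90
    return np.round(r[0],1),np.round(sorted(r[1]),1),round(a,1)
def brass(s,z=.063,roi=None):
    m=cv2.inRange(hsv(s),(20,150,100),(30,255,255))
    if roi: k=np.zeros_like(m); k[roi[1]:roi[3],roi[0]:roi[2]]=255; m&=k
    return [(c[:,0].mean(0).round(),rect(s,c,z)) for c in blobs(m,150)]
E
python3 - <<'E'
from h import *
for n in("top","side"):
    s=robot.snapshot(n);H=hsv(s)
    print(n); 
    for b in brass(s): print("brass",b)
    m=cv2.inRange(H,(0,0,150),(179,70,255))
    for c in blobs(m,60):
        print("white",c[:,0].mean(0).round(),cv2.contourArea(c),"z60",rect(s,c,.06),"z70",rect(s,c,.07))
    m=cv2.inRange(H,(3,180,120),(12,255,255))
    for c in blobs(m,300): print("red",c[:,0].mean(0).round(),rect(s,c,.063))
    cr=s["img"][180:380,180:500] if n=="top" else s["img"][160:380,240:460]
    if n=="top": cv2.imwrite("pics/crop.png",cv2.resize(cr[:,:,::-1],None,fx=2.5,fy=2.5,interpolation=2))
E
```

```text
top
brass (array([219., 266.]), (array([555.9, 230.9]), array([ 43.3, 129.9]), np.float32(10.5)))
white [361. 336.] 83.5 z60 (array([400.1, -99.3]), array([ 6.8, 83. ]), np.float32(-56.5)) z70 (array([400.2, -98.2]), array([ 6.7, 82.3]), np.float32(-56.5))
white [349. 316.] 79.0 z60 (array([442.6, -71.6]), array([ 6.9, 83. ]), np.float32(-56.7)) z70 (array([442.3, -70.8]), array([ 6.8, 82.2]), np.float32(-56.7))
white [384. 267.] 68.5 z60 (array([ 559., -154.]), array([ 6.9, 81.5]), np.float32(-72.9)) z70 (array([ 557.7, -152.4]), array([ 6.8, 80.8]), np.float32(-72.9))
white [110. 268.] 172.0 z60 (array([548.1, 484.2]), array([21.2, 52.2]), np.float32(-63.0)) z70 (array([546.8, 480. ]), array([21. , 51.7]), np.float32(-63.0))
white [378. 246.] 68.0 z60 (array([ 607.2, -138.8]), array([ 6.9, 82.2]), np.float32(-72.9)) z70 (array([ 605.4, -137.3]), array([ 6.9, 81.4]), np.float32(-72.9))
white [245. 268.] 8482.0 z60 (array([555.1, 170.1]), array([199., 240.]), np.float32(89.5)) z70 (array([553.8, 168.8]), array([197.2, 237.8]), np.float32(89.5))
red [271. 267.] (array([555.8, 109.9]),
[... 2771 characters left out ...]
np.float32(78.1)) z70 (array([   21.9, -2382.6]), array([ 112.3, 1417.2]), np.float32(78.1))
white [460.  55.] 1327.5 z60 (array([  311.8, -1852.4]), array([ 231.7, 2461.2]), np.float32(82.7)) z70 (array([  314.5, -1809.6]), array([ 227.8, 2420.8]), np.float32(82.7))
white [438.  20.] 119.5 z60 (array([  396., -2372.]), array([  42.7, 1162.9]), np.float32(-89.2)) z70 (array([  397.2, -2320.7]), array([  42. , 1143.8]), np.float32(-89.2))
white [337.  61.] 19315.0 z60 (array([  810.6, -1612.4]), array([1290.5, 2334.8]), np.float32(-73.4)) z70 (array([  805. , -1573.5]), array([1269.3, 2296.4]), np.float32(-73.4))
red [346. 278.] (array([555. , 112.6]), array([ 38.5, 123.4]), np.float32(-4.3))
```

View pics/crop.png

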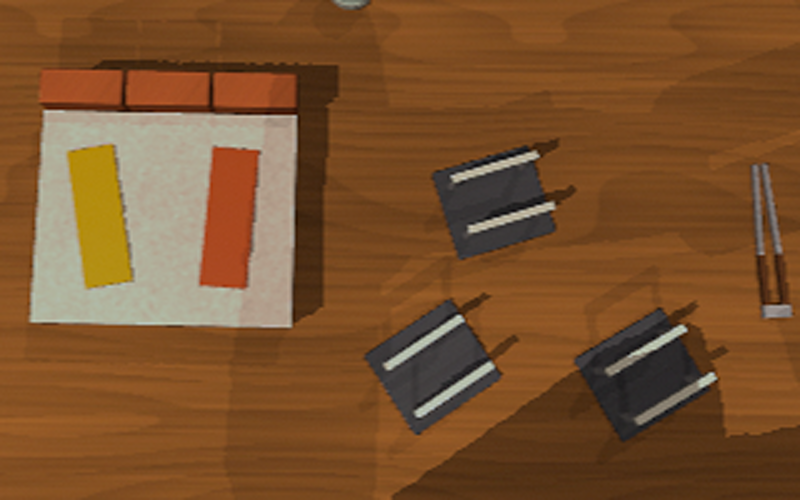

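The brass blank is at (0.556, 0.232), yaw 10.5°, measuring 130×43 mm, and both views agree. The board's front edge is at x≈0.455.
The crop shows stand candidates about 0.60 m, 0.43 m and 0.49 m from the base. The farthest is the one at top pixel (378,260), at (0.5815, -0.145), with its x axis at 17°.

Now I move over the brass with the fingers shut.

Emit:
drive_tool(commands=[[[0,0,0],7.7,0],[[3.2,-4.2,0],0,0],[[3.2,-4.2,0],0,0],[[3.2,-4.2,0],0,0],[[3.2,-4.2,0],0,0],[[3.2,-4.2,0],0,0],[[3.2,-4.2,0],0,0],[[3.2,-4.2,0],0,0],[[3.2,-4.2,0],0,0],[[3.2,-4.2,0],0,0]])

```text
time_s: 1.45
ee_pos: [0.3865, -0.0966, 0.1709]
tool_rot: [[0.983, 0.182, 0.001], [0.182, -0.983, -0.0], [0.001, 0.001, -1.0]]
force: [1.6, -1.0, -0.6]
width: 0.009
grip_force: 0.0
```

Emit:
drive_tool(commands=[[[3.2,-4.2,0],0,0],[[3.2,-4.2,0],0,0],[[3.2,-4.2,0],0,0],[[3.2,-4.2,0],0,0],[[3.2,-4.2,0],0,0],[[3.2,-4.2,0],0,0],[[3.2,-4.2,0],0,0],[[0,0,4],0,0],[[0,0,4],0,0],[[0,0,0],0,0]])

```text
time_s: 2.7
ee_pos: [0.5495, 0.2308, 0.0861]
tool_rot: [[0.983, 0.183, -0.009], [0.183, -0.983, -0.003], [-0.01, 0.001, -1.0]]
force: [-0.8, 0.3, 0.5]
width: 0.003
grip_force: 0.0
```

Emit:
drive_tool(commands=[[[0,0,1.2],0,0],[[0,0,0.6],0,0],[[0,0,0.3],0,0],[[0,0,0.2],0,0],[[0,0,0.2],0,0],[[0,0,0],0,0]])

```text
time_s: 3.45
ee_pos: [0.5527, 0.2316, 0.0658]
tool_rot: [[0.983, 0.182, 0.0], [0.182, -0.983, -0.0], [-0.0, 0.0, -1.0]]
force: [0.3, -0.1, -0.4]
width: 0.006
grip_force: 0.0
```

Emit:
drive_tool(commands=[[[0,0,0.2],0,0],[[0,0,0.2],0,0],[[0,0,0],0,0]])

```text
time_s: 3.82
ee_pos: [0.5525, 0.2316, 0.0615]
tool_rot: [[0.983, 0.182, -0.001], [0.182, -0.983, -0.0], [-0.001, 0.0, -1.0]]
force: [-0.8, -0.2, 0.4]
width: 0.004
grip_force: 0.0
```

Emit:
drive_tool(commands=[[[0,0,0.1],0,0],[[0,0,0.1],0,0],[[0,0,0],0,0]])

```text
time_s: 4.2
ee_pos: [0.5527, 0.2316, 0.0597]
tool_rot: [[0.983, 0.182, -0.0], [0.182, -0.983, -0.0], [-0.0, 0.0, -1.0]]
force: [-0.5, -0.4, 0.1]
width: 0.002
grip_force: 0.0
```

Emit:
drive_tool(commands=[[[0,0,0.1],0,0],[[0,0,0.1],0,0],[[0,0,0],0,0]])

```text
time_s: 4.58
ee_pos: [0.5526, 0.2316, 0.0577]
tool_rot: [[0.983, 0.182, -0.0], [0.182, -0.983, -0.0], [-0.0, 0.0, -1.0]]
force: [0.2, -0.9, 0.4]
width: 0.007
grip_force: 0.0
```

Nothing has been touched yet, 5 mm below where the surface should be. I'll look before going further.

```bash
python3 - <<'E'
from h import *
s=robot.snapshot("side"); cv2.imwrite("pics/s1.png",cv2.resize(s["img"][200:400,220:460,::-1],None,fx=3,fy=3,interpolation=2))
print(brass(s))
E
```

```text
[(array([329., 323.]), (array([555.3, 233.2]), array([ 41.5, 126.8]), np.float32(10.7)))]
```

View pics/s1.png

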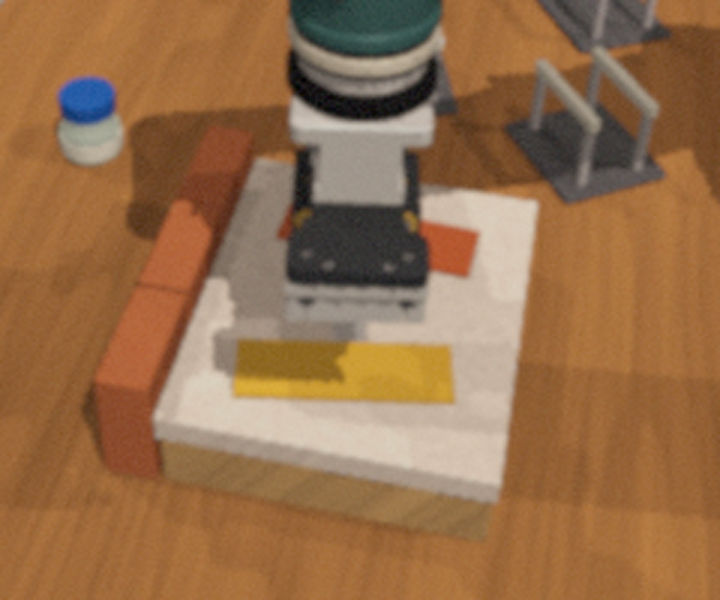

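```bash
python3 - <<'E'
from h import *
t=robot.snapshot("top");s=robot.snapshot("side");st=robot.state()
print(st["ee_pos"],st["joint_positions"],st["width"])
for z in (.06,.063,.07,.075,.08,.085,.09): print(z,ray(s,[337,313],z).round(4))
def proj(s,P):
    E=s["extrinsics"];q=(np.array(P)-E[:3,3])@E[:3,:3]; p=q@s["mtx"].T; return (p[:2]/p[2]).round(1)
p=st["ee_pos"];R=st["tool_rot"]
for d in(0,-.019,-.04,-.097): print(d,proj(s,p+R[:,2]*d),proj(t,p+R[:,2]*d))
a=cv2.resize(s["img"][260:350,280:400,::-1],None,fx=6,fy=6,interpolation=0)
b=cv2.resize(t["img"][180:330,180:320,::-1],None,fx=3.6,fy=3.6,interpolation=0)
cv2.imwrite("pics/s2.png",a)
cv2.imwrite("pics/t2.png",b)
E
```

```text
[0.55271946 0.23164715 0.0578753 ] [ 3.02304244e-01  2.42726518e-01  1.41830327e+00 -3.49277523e-05
  1.48053233e+00  1.68972816e+00] 0.004232961620420944
0.06 [[0.5548 0.2055]]
0.063 [[0.5544 0.2082]]
0.07 [[0.5535 0.2145]]
0.075 [[0.5528 0.2191]]
0.08 [[0.5521 0.2236]]
0.085 [[0.5515 0.2281]]
0.09 [[0.5508 0.2326]]
0 [335.4 324.7] [219.3 267.2]
-0.019 [335.8 317.5] [217.8 266.1]
-0.04 [336.2 309.3] [216.1 264.9]
-0.097 [337.3 285.6] [211.  261.2]
```

View pics/s2.png

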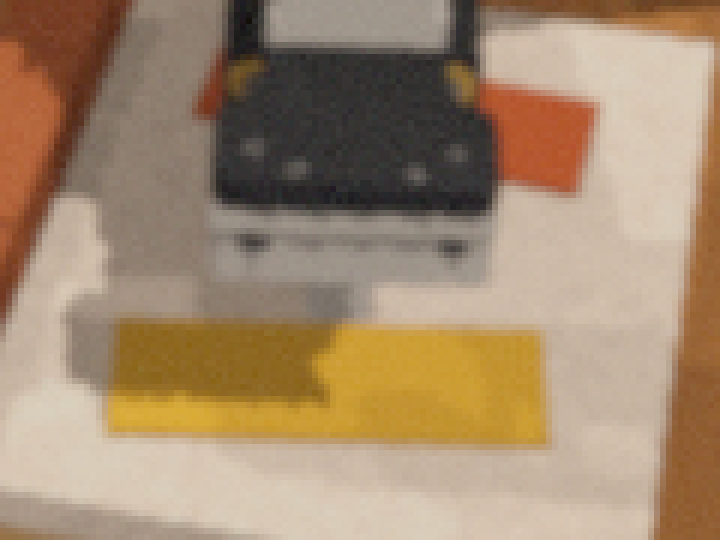

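```bash
python3 - <<'E'
from h import *
import itertools
t=robot.snapshot("top");s=robot.snapshot("side")
def proj(s,P):
    E=s["extrinsics"];q=(np.array(P)-E[:3,3])@E[:3,:3]; p=q@s["mtx"].T; return (p[:2]/p[2]).round(1)
p0=np.array([.1717,-.5219,.1698]);y=np.array([.312,-.95,0])
for k in(.047,-.047): print("start tips",proj(s,p0+k*y))
st=robot.state();p=st["ee_pos"];R=st["tool_rot"]
for a,b in itertools.product((-.0375,.0375),(-.0885,.0885)): print(a,b,proj(s,p+R@[a,b,-.097]),proj(t,p+R@[a,b,-.097]))
E
```

```text
start tips [512.1 113.6]
start tips [527.3 127.1]
-0.0375 -0.0885 [362.2 327.8] [171.6 285.5]
-0.0375 0.0885 [358. 252.] [254.7 271.4]
0.0375 -0.0885 [312.2 326.2] [167.5 251. ]
0.0375 0.0885 [316.7 250.9] [249.5 237.3]
```

View pics/t2.png

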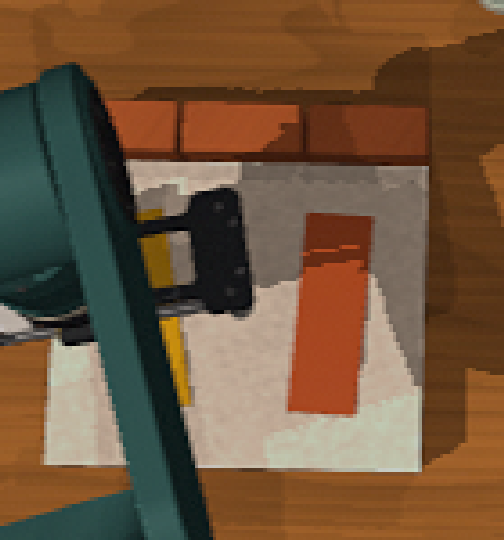

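The side and top views both put the gripper about 25–30 mm higher than its reported TCP, with xy roughly right. The fingertip is at side pixel (337,313), where (335,325) was expected. I'll go down in small guarded steps and use the contact force as the reference.

Emit:
drive_tool(commands=[[[0,0,0.3],0,0],[[0,0,0.3],0,0],[[0,0,0.3],0,0],[[0,0,0.3],0,0],[[0,0,0],0,0]])

```text
time_s: 5.45
ee_pos: [0.5524, 0.2315, 0.0454]
tool_rot: [[0.983, 0.182, -0.001], [0.182, -0.983, -0.0], [-0.001, 0.0, -1.0]]
force: [-0.1, -0.1, -0.9]
width: 0.003
grip_force: 0.0
```

```bash
cat >> h.py <<'E'
def proj(s,P):
    E=s["extrinsics"];q=(np.array(P)-E[:3,3])@E[:3,:3]; p=q@s["mtx"].T; return (p[:2]/p[2]).round(1)
E
python3 - <<'E'
from h import *
s=robot.snapshot("side");st=robot.state();print(st["ee_pos"],st["force"],proj(s,st["ee_pos"]),brass(s))
H=hsv(s)
# finger column profile
for v in range(300,328): print(v,s["img"][v,330:344:2].tolist() if v%2==0 else "")
E
```

```text
[0.55258434 0.23158973 0.0456244 ] [-0.31557938  1.26131314  0.40658796] [335.3 329.2] [(array([330., 323.]), (array([555.1, 233. ]), array([ 41.6, 126.2]), np.float32(10.5)))]
300 [[59, 55, 51], [53, 48, 45], [54, 55, 51], [51, 48, 48], [46, 47, 45], [42, 41, 42], [50, 47, 47]]
301 
302 [[135, 125, 117], [132, 125, 112], [145, 136, 125], [136, 128, 119], [127, 119, 111], [139, 131, 121], [144, 133, 125]]
303 
304 [[150, 139, 129], [149, 140, 130], [151, 142, 132], [152, 141, 133], [151, 141, 131], [154, 143, 134], [155, 146, 136]]
305 
306 [[128, 119, 109], [134, 127, 116], [141, 130, 122], [132, 121, 116], [133, 124, 114], [143, 135, 123], [139, 129, 121]]
307 
308 [[151, 142, 131], [156, 147, 137], [158, 151, 138], [155, 147, 136], [152, 145, 132], [160, 150, 141], [157, 147, 138]]
309 
310 [[157, 148, 138], [157, 148, 139], [160, 146, 139], [160, 149, 141], [159, 149, 138], [157, 147, 137], [157, 148, 139]]
311 
312 [[149, 138, 126], [151, 139, 131], [150, 141, 130], [151, 140, 132], [156, 147, 135], [161, 148, 140], [164, 152, 140]]
313 
314 [[138, 113, 84], [128, 116, 110], [120, 109, 102], [122, 113, 106], [151, 139, 130], [155, 144, 135], [180, 148, 109]]
315 
316 [[142, 112, 79], [126, 115, 109], [123, 113, 104], [121, 114, 103], [150, 140, 132], [162, 149, 138], [191, 152, 82]]
317 
318 [[140, 107, 54], [132, 106, 76], [130, 106, 78], [132, 112, 84], [153, 127, 100], [181, 155, 117], [199, 157, 76]]
319 
320 [[142, 105, 39], [140, 104, 34], [143, 102, 32], [147, 109, 37], [191, 145, 52], [204, 155, 54], [207, 160, 58]]
321 
322 [[141, 101, 29], [144, 106, 33], [184, 139, 40], [193, 146, 50], [199, 152, 49], [202, 155, 53], [201, 155, 52]]
323 
324 [[140, 103, 31], [143, 107, 36], [173, 128, 40], [198, 152, 55], [193, 146, 47], [196, 151, 52], [195, 149, 48]]
325 
326 [[140, 101, 30], [139, 102, 30], [145, 105, 31], [181, 136, 48], [194, 147, 48], [196, 149, 52], [194, 148, 48]]
327
```

Emit:
drive_tool(commands=[[[0,0,0.3],0,0],[[0,0,0.2],0,0],[[0,0,0.1],0,0],[[0,0,0],0,0]])

```text
time_s: 6.0
ee_pos: [0.5526, 0.2316, 0.0397]
tool_rot: [[0.983, 0.182, -0.0], [0.182, -0.983, -0.0], [-0.0, 0.0, -1.0]]
force: [0.5, 0.0, 0.7]
width: 0.005
grip_force: 0.0
```

Emit:
drive_tool(commands=[[[0,0,0.1],0,0],[[0,0,0.1],0,0],[[0,0,0],0,0]])

```text
time_s: 6.38
ee_pos: [0.5526, 0.2316, 0.0377]
tool_rot: [[0.983, 0.182, -0.0], [0.182, -0.983, -0.0], [-0.0, 0.0, -1.0]]
force: [-0.1, -0.3, -0.1]
width: 0.003
grip_force: 0.0
```

Emit:
drive_tool(commands=[[[0,0,0.1],0,0],[[0,0,0.1],0,0],[[0,0,0],0,0]])

```text
time_s: 6.75
ee_pos: [0.5526, 0.2316, 0.0356]
tool_rot: [[0.983, 0.182, -0.0], [0.182, -0.983, -0.0], [-0.0, 0.0, -1.0]]
force: [0.3, 0.1, -0.1]
width: 0.001
grip_force: 0.0
```

Emit:
drive_tool(commands=[[[0,0,0.1],0,0],[[0,0,0.1],0,0],[[0,0,0],0,0]])

```text
time_s: 7.12
ee_pos: [0.5526, 0.2316, 0.0337]
tool_rot: [[0.983, 0.182, -0.0], [0.182, -0.983, -0.0], [-0.0, 0.0, -1.0]]
force: [0.2, 0.1, -0.7]
width: 0.004
grip_force: 0.0
```

Emit:
drive_tool(commands=[[[0,0,0.1],0,0],[[0,0,0.1],0,0],[[0,0,0],0,0]])

```text
time_s: 7.5
ee_pos: [0.5526, 0.2316, 0.0317]
tool_rot: [[0.983, 0.182, -0.0], [0.182, -0.983, -0.0], [-0.0, 0.0, -1.0]]
force: [-0.0, 0.1, -0.9]
width: 0.002
grip_force: 0.0
```

```bash
python3 - <<'E'
from h import *
s=robot.snapshot("side");st=robot.state();print(st["ee_pos"],st["force"],brass(s))
cv2.imwrite("pics/s3.png",cv2.resize(s["img"][270:350,280:400,::-1],None,fx=6,fy=6,interpolation=2))
E
```

```text
[0.55267669 0.23157469 0.03177798] [ 0.04234223 -0.26483118 -0.69338087] [(array([330., 325.]), (array([554.2, 233.3]), array([ 40. , 125.2]), np.float32(10.3)))]
```

View pics/s3.png

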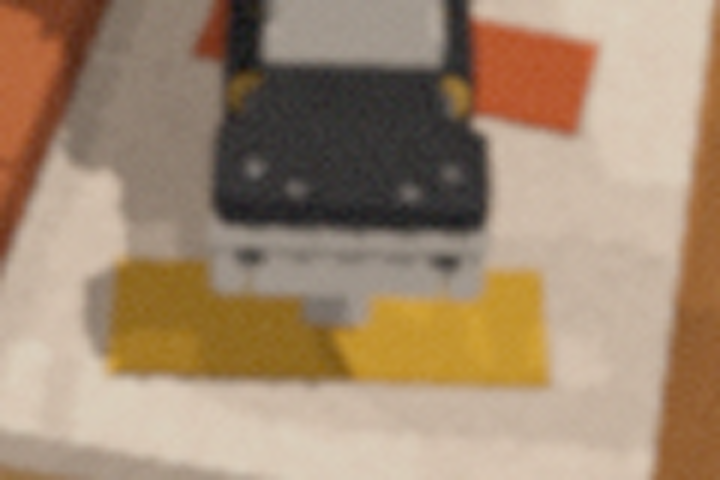

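The fingertip's lower end is at crop (335,325), pixel (336,324), over the middle of the brass and about to touch. I continue in 1 mm steps.

Emit:
drive_tool(commands=[[[0,0,0.1],0,0],[[0,0,0.1],0,0],[[0,0,0],0,0]])

```text
time_s: 7.92
ee_pos: [0.5526, 0.2316, 0.0297]
tool_rot: [[0.983, 0.182, -0.0], [0.182, -0.983, -0.0], [-0.0, 0.0, -1.0]]
force: [-0.9, 0.8, -0.5]
width: 0.004
grip_force: 0.0
```

Emit:
drive_tool(commands=[[[0,0,0.1],0,0],[[0,0,0],0,0]])

```text
time_s: 8.18
ee_pos: [0.5527, 0.2316, 0.0288]
tool_rot: [[0.983, 0.182, 0.0], [0.182, -0.983, -0.0], [0.0, 0.0, -1.0]]
force: [-0.5, 0.2, -0.1]
width: 0.007
grip_force: 0.0
```

Emit:
drive_tool(commands=[[[0,0,0.1],0,0],[[0,0,0.1],0,0],[[0,0,0],0,0]])

```text
time_s: 8.55
ee_pos: [0.5531, 0.2318, 0.0287]
tool_rot: [[0.983, 0.182, 0.001], [0.182, -0.983, 0.0], [0.001, -0.0, -1.0]]
force: [-2.0, -0.8, 7.2]
width: 0.007
grip_force: 3.3
```

Emit:
drive_tool(commands=[[[0,0,0.1],0,0],[[0,0,0],0,0]])

```text
time_s: 8.8
ee_pos: [0.5534, 0.2318, 0.0287]
tool_rot: [[0.983, 0.182, 0.002], [0.182, -0.983, 0.001], [0.003, -0.0, -1.0]]
force: [-3.2, -1.1, 8.5]
width: 0.004
grip_force: 4.7
```

Emit:
drive_tool(commands=[[[0,0,0.1],0,0],[[0,0,0],0,0]])

```text
time_s: 9.05
ee_pos: [0.5538, 0.232, 0.0287]
tool_rot: [[0.983, 0.182, 0.003], [0.182, -0.983, 0.001], [0.004, -0.0, -1.0]]
force: [-4.5, -2.1, 11.7]
width: 0.007
grip_force: 6.1
```

Contact came at reported z=0.0287, so the true tip height is the reported z plus 34 mm. I press at about 12 N and drag toward the front edge, beginning with half the distance.

Emit:
drive_tool(commands=[[[-0.5,-0.1,0],0,0],[[-0.5,-0.1,0],0,0],[[-0.5,-0.1,0],0,0],[[-0.5,-0.1,0],0,0],[[-0.5,-0.1,0],0,0],[[-0.5,-0.1,0],0,0],[[-0.5,-0.1,0],0,0],[[-0.5,-0.1,0],0,0],[[0,0,0],0,0]])

```text
time_s: 10.18
ee_pos: [0.5154, 0.2331, 0.0287]
tool_rot: [[0.983, 0.182, 0.009], [0.182, -0.983, 0.002], [0.009, -0.001, -1.0]]
force: [1.5, 1.3, 8.4]
width: 0.005
grip_force: 4.5
```

```bash
python3 - <<'E'
from h import *
for n in("side","top"):
    s=robot.snapshot(n);print(n,brass(s))
E
```

```text
side [(array([375., 331.]), (array([484.6, 228.8]), array([40.8, 63.2]), np.float32(9.6))), (array([334., 328.]), (array([552.4, 240. ]), array([38.9, 52.6]), np.float32(12.7)))]
top []
```

The brass follows the finger with no slip (front end x≈0.453). I drag the rest of the way, about 37 mm.

Emit:
drive_tool(commands=[[[-0.5,-0.1,0],0,0],[[-0.5,-0.1,0],0,0],[[-0.5,-0.1,0],0,0],[[-0.5,-0.1,0],0,0],[[-0.5,-0.1,0],0,0],[[-0.5,-0.1,0],0,0],[[-0.5,-0.1,0],0,0],[[0,0,0],0,0],[[0,0,0],0,0]])

```text
time_s: 11.4
ee_pos: [0.4798, 0.2337, 0.0286]
tool_rot: [[0.983, 0.182, 0.009], [0.182, -0.983, 0.003], [0.009, -0.001, -1.0]]
force: [1.1, 0.2, 9.9]
width: 0.002
grip_force: 4.8
```

Emit:
drive_tool(commands=[[[0,0,-0.5],0,0],[[0,0,-3],0,3],[[0,0,-5],0,9.4],[[-5.5,0,0],0,9.4],[[-4,0,0],0,9.4],[[0,0,0],0,9.4]])

```text
time_s: 12.15
ee_pos: [0.3805, 0.215, 0.1094]
tool_rot: [[0.983, 0.183, -0.001], [0.183, -0.983, -0.0], [-0.001, 0.0, -1.0]]
force: [0.6, -0.1, 1.4]
width: 0.501
grip_force: 0.0
```

```bash
python3 - <<'E'
from h import *
st=robot.state();print(st["ee_pos"],st["width"])
for n in("side","top"):
    s=robot.snapshot(n);print(n,brass(s)); cv2.imwrite(f"pics/{n}4.png",s["img"][:,:,::-1])
a=cv2.imread("pics/side4.png")[160:400,250:490]; b=cv2.imread("pics/top4.png")[180:380,150:350]
cv2.imwrite("pics/c4.png",np.hstack([cv2.resize(a,(400,400)),cv2.resize(b,(400,400))]))
E
```

```text
[0.38052437 0.2149763  0.10944092] 0.5011152667410208
side [(array([376., 331.]), (array([480.8, 235.4]), array([ 43.1, 127.7]), np.float32(10.3)))]
top [(array([217., 298.]), (array([482.2, 232.5]), array([ 43.7, 129.4]), np.float32(9.3)))]
```

View pics/c4.png

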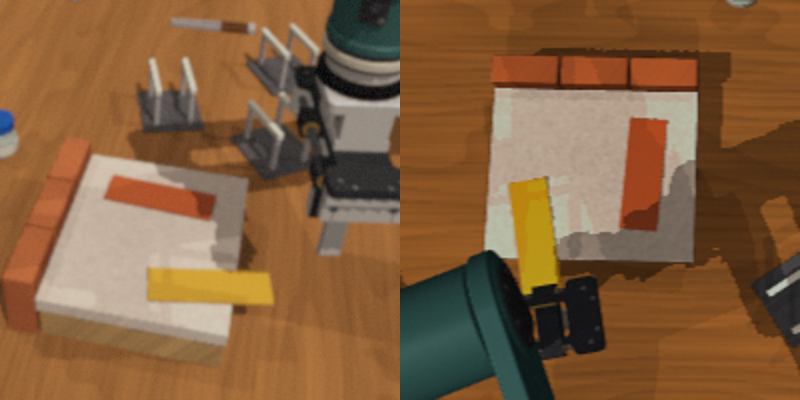

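The brass lies at (0.4815, 0.234), yaw 10°, sticking out about 37 mm over the front edge (side pixel (376,331), top pixel (217,298)). The copper has not moved. Next I straddle the overhanging end 46 mm from its centre, which will keep the fingers outside the rails later.

Emit:
drive_tool(commands=[[[2.8,0,0],0,9.4],[[2.8,-0.1,0],0,9.4],[[0,0,0],0,9.4],[[0,0,0],0,9.4],[[0,0,0],0,9.4],[[0,0,0],0,9.4]])

```text
time_s: 13.0
ee_pos: [0.4373, 0.2265, 0.11]
tool_rot: [[0.983, 0.183, 0.0], [0.183, -0.983, -0.0], [0.0, 0.0, -1.0]]
force: [0.1, -0.2, 0.7]
width: 1.001
grip_force: 0.0
```

```bash
python3 - <<'E'
from h import *
st=robot.state();print(st["ee_pos"],st["width"]);p=st["ee_pos"]+[0,0,.0343];R=st["tool_rot"]
s=robot.snapshot("side");print(brass(s))
print([proj(s,p+R@[a,b,0]).tolist() for b in(-.047,-.0595,.047) for a in(-.008,.008)])
cv2.imwrite("pics/s5.png",cv2.resize(s["img"][230:380,300:460,::-1],None,fx=4,fy=4,interpolation=2))
E
```

```text
[0.43730515 0.22652688 0.11000566] 1.0009466987933004
[(array([375., 332.]), (array([480.9, 235.5]), array([ 45., 128.]), np.float32(11.0)))]
[[415.7, 321.2], [405.4, 320.9], [416.8, 327.5], [406.3, 327.1], [408.1, 279.5], [398.8, 279.3]]
```

View pics/s5.png

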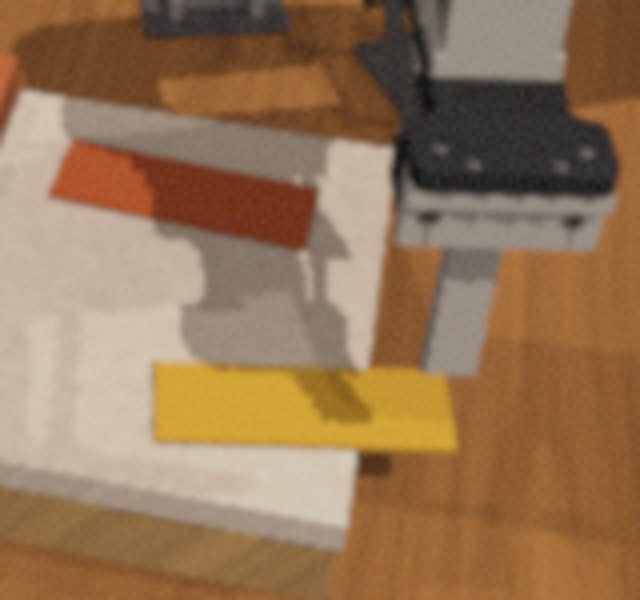

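The near finger's tip is at crop (425–480,373), pixels (406–420,323), as predicted, and the finger is about 21 mm wide. To clear the board edge I back off 5 mm and open only to 64 mm, then go down.

Emit:
drive_tool(commands=[[[-0.5,0,0],0,6.4],[[0,0,2],0,6.4],[[0,0,3],0,6.4],[[0,0,0],0,6.4]])

```text
time_s: 13.55
ee_pos: [0.4303, 0.2248, 0.0575]
tool_rot: [[0.983, 0.182, -0.005], [0.182, -0.983, -0.002], [-0.006, 0.001, -1.0]]
force: [-0.2, -0.3, 0.3]
width: 0.684
grip_force: 0.0
```

Emit:
drive_tool(commands=[[[0,0,2],0,6.4],[[0,0,2],0,6.4],[[0,0,1],0,6.4],[[0,0,0],0,6.4]])

```text
time_s: 14.05
ee_pos: [0.4327, 0.2256, 0.0101]
tool_rot: [[0.983, 0.182, -0.0], [0.182, -0.983, -0.0], [-0.0, 0.0, -1.0]]
force: [-0.0, -0.2, 0.0]
width: 0.678
grip_force: 0.0
```

Down without contact. Now I close with a strong grip.

Emit:
drive_tool(commands=[[[0,0,0],0,3.8],[[0,0,0],0,3.8],[[0,0,0],0,3.8],[[0,0,0],0,3.8],[[0,0,0],0,3.8]], force=55)

```text
time_s: 14.68
ee_pos: [0.4334, 0.2258, 0.0105]
tool_rot: [[0.983, 0.182, 0.001], [0.182, -0.983, 0.0], [0.001, -0.0, -1.0]]
force: [0.4, 0.5, 3.0]
width: 0.452
grip_force: 55.0
```

```bash
python3 - <<'E'
from h import *
st=robot.state();print(st["ee_pos"],st["width"],st["grip_force"],st["force"])
for n in("side","top"):
    s=robot.snapshot(n);print(n,brass(s))
E
```

```text
[0.43338444 0.22580799 0.01049572] 0.45176794123924785 54.972145557403564 [0.36394015 0.5274959  3.00627852]
side [(array([354., 330.]), (array([518. , 241.2]), array([41.7, 53.4]), np.float32(8.5)))]
top [(array([218., 282.]), (array([512. , 237.7]), array([41.6, 69.8]), np.float32(11.3)))]
```

It holds at a 42.5 mm opening and 55 N. I lift it.

Emit:
drive_tool(commands=[[[0,0,-0.3],0,3.8],[[0,0,-0.6],0,3.8],[[0,0,-1],0,3.8],[[0,0,-1.5],0,3.8],[[0,0,-1.5],0,3.8],[[0,0,-1.5],0,3.8],[[0,0,-0.6],0,3.8],[[0,0,0],0,3.8],[[0,0,0],0,3.8]])

```text
time_s: 15.9
ee_pos: [0.4323, 0.2255, 0.0792]
tool_rot: [[0.983, 0.182, -0.001], [0.182, -0.983, -0.001], [-0.001, 0.0, -1.0]]
force: [-0.3, 0.6, -1.7]
width: 0.447
grip_force: 55.0
```

```bash
python3 - <<'E'
from h import *
st=robot.state();print(st["ee_pos"],st["width"],st["grip_force"],st["force"],st["torque"])
for n in("side","top"):
    s=robot.snapshot(n)
    m=cv2.inRange(hsv(s),(20,150,100),(30,255,255))
    for c in blobs(m,100): print(n,cv2.boxPoints(cv2.minAreaRect(c)).round().tolist(),rect(s,c,.133))
    if n=="side": cv2.imwrite("pics/s6.png",cv2.resize(s["img"][220:380,300:460,::-1],None,fx=3.5,fy=3.5,interpolation=2))
E
```

```text
[0.43229984 0.22546179 0.0791797 ] 0.44719648218001423 54.97205078601837 [-0.26748157  0.61549223 -1.69781453] [0.00044936 0.0789998  0.00116939]
side [[341.0, 295.0], [404.0, 295.0], [404.0, 314.0], [341.0, 314.0]] (array([492.8, 239.9]), array([ 42.7, 102.8]), np.float32(12.8))
top [[198.0, 268.0], [217.0, 265.0], [222.0, 295.0], [203.0, 298.0]] (array([510.9, 236.3]), array([40.9, 67.4]), np.float32(11.6))
```

View pics/s6.png

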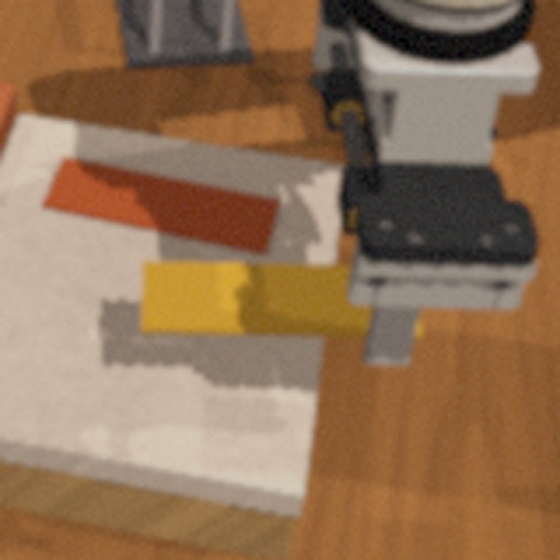

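Lifted: in the side crop the brass is level in the fingers, with its far end at crop (143,300). I turn it to the stand's yaw and carry it over.

Emit:
drive_tool(commands=[[[0,0,0],-3.3,3.8],[[0,0,0],-3.3,3.8],[[0,1,0],0,3.8],[[-0.1,2,0],0,3.8],[[-0.2,3,0],0,3.8],[[-0.2,3,0],0,3.8],[[-0.2,3,0],0,3.8],[[-0.2,3,0],0,3.8],[[-0.2,3,0],0,3.8],[[-0.2,3,0],0,3.8]])

```text
time_s: 17.25
ee_pos: [0.4821, 0.0194, 0.0796]
tool_rot: [[0.956, 0.293, -0.0], [0.293, -0.956, -0.0], [-0.001, 0.0, -1.0]]
force: [0.0, 0.8, -1.9]
width: 0.449
grip_force: 55.0
```

Emit:
drive_tool(commands=[[[-0.2,3,0],0,3.8],[[-0.2,3,0],0,3.8],[[-0.1,3,0],0,3.8],[[0,3,0],0,3.8],[[0,3,0],0,3.8],[[0,2,0],0,3.8],[[0,1.2,0],0,3.8],[[0,0.5,0],0,3.8],[[0,0,0],0,3.8],[[0,0,0],0,3.8]])

```text
time_s: 18.5
ee_pos: [0.5323, -0.1583, 0.0799]
tool_rot: [[0.955, 0.295, -0.0], [0.295, -0.955, 0.0], [-0.0, -0.0, -1.0]]
force: [0.0, 0.1, -1.3]
width: 0.45
grip_force: 55.0
```

```bash
cat > m.py <<'E'
from h import *
from scipy.optimize import least_squares
st=robot.state();print(st["time_s"],st["ee_pos"],st["width"],st["grip_force"],st["force"]);R=st["tool_rot"]
print("yaw",np.degrees(np.arctan2(R[1,0],R[0,0])))
for n in("side","top"):
    s=robot.snapshot(n)
    m=cv2.inRange(hsv(s),(20,150,80),(30,255,255)); m[:, :150]=0
    if n=="top": m[:220]=0; m[350:]=0; m[:,460:]=0
    for c in blobs(m,60):
        print(n,cv2.boxPoints(cv2.minAreaRect(c)).round(1).tolist(),[rect(s,c,z) for z in(.073,st["ee_pos"][2]+.0343+.02)])
E
python3 m.py
```

```text
18.5 [ 0.53226032 -0.15831707  0.07991507] 0.44963580566642275 54.97193098068237 [ 0.03184828  0.13967869 -1.27947528]
yaw 17.157880208276705
side [[327.79998779296875, 179.0], [372.0, 177.1999969482422], [372.3999938964844, 187.3000030517578], [328.29998779296875, 189.1999969482422]] [(array([ 600.8, -234.1]), array([ 50.1, 119.5]), np.float32(18.1)), (array([ 587.7, -132.5]), array([ 45. , 107.2]), np.float32(18.1))]
top [[367.20001220703125, 228.10000610351562], [386.0, 222.3000030517578], [394.8999938964844, 251.0], [376.20001220703125, 256.8999938964844]] [(array([ 620.4, -145.3]), array([46.6, 71.3]), np.float32(16.5)), (array([ 608.4, -135.9]), array([44. , 67.3]), np.float32(16.5))]
```

The top view puts the brass centre at about (0.578, -0.145), 3 mm short of the stand's centre, and the yaw matches. I nudge it forward and lower it; contact is expected at reported z≈0.020.

Emit:
drive_tool(commands=[[[0.3,0,0.5],0,3.8],[[0,0,1.2],0,3.8],[[0,0,1.5],0,3.8],[[0,0,1.2],0,3.8],[[0,0,0.6],0,3.8],[[0,0,0.3],0,3.8],[[0,0,0],0,3.8],[[0,0,0],0,3.8]])

```text
time_s: 19.6
ee_pos: [0.5357, -0.1584, 0.0275]
tool_rot: [[0.956, 0.294, 0.001], [0.294, -0.956, -0.001], [0.001, 0.001, -1.0]]
force: [-0.7, 0.1, -1.2]
width: 0.451
grip_force: 55.0
```

```bash
python3 m.py; python3 - <<'E'
from h import *
for n in("top","side"):
    s=robot.snapshot(n); m=cv2.inRange(hsv(s),(0,0,140),(40,90,255)); k=np.zeros_like(m)
    if n=="top": k[225:290,340:420]=255
    else: k[185:245,325:380]=255
    for c in blobs(m&k,8): print(n,c[:,0].mean(0).round(),cv2.contourArea(c),rect(s,c,.07))
E
```

```text
19.6 [ 0.53570929 -0.15840433  0.02751667] 0.4512932139409339 54.971991777420044 [-0.74166042  0.14436728 -1.19461829]
yaw 17.11031014992817
side [[325.8999938964844, 197.39999389648438], [368.0, 195.10000610351562], [368.5, 204.89999389648438], [326.5, 207.3000030517578]] [(array([ 593.9, -146.9]), array([ 43.5, 105.8]), np.float32(17.0)), (array([ 592.1, -133.5]), array([ 42.9, 104.2]), np.float32(17.0))]
top [[364.5, 231.5], [382.29998779296875, 225.8000030517578], [391.1000061035156, 253.1999969482422], [373.29998779296875, 258.8999938964844]] [(array([ 613.8, -137.6]), array([44.3, 67.8]), np.float32(17.0)), (array([ 612.1, -136.3]), array([43.9, 67.3]), np.float32(17.0))]
top [365. 250.] 11.5 (array([ 596.2, -107.6]), array([ 6.7, 20.9]), np.float32(-70.7))
side [365. 212.] 20.0 (array([ 546.7, -113.6]), array([ 9.6, 29.1]), np.float32(-76.8))
side [344. 212.] 24.0 (array([ 595.2, -104.4]), array([10.3, 33.7]), np.float32(-69.5))
side [376. 187.] 16.5 (array([ 537. , -236.7]), array([14.8, 19.3]), np.float32(13.4))
```

The brass centre is within about 2 mm of the stand's centre in both views. I make the final gentle lowering.

Emit:
drive_tool(commands=[[[0,0,0.2],0,3.8],[[0,0,0.2],0,3.8],[[0,0,0.1],0,3.8],[[0,0,0.1],0,3.8],[[0,0,0],0,3.8]])

```text
time_s: 20.42
ee_pos: [0.5352, -0.1582, 0.0209]
tool_rot: [[0.956, 0.294, -0.0], [0.294, -0.956, -0.0], [-0.0, 0.0, -1.0]]
force: [-0.1, -0.2, -0.7]
width: 0.453
grip_force: 55.0
```

Emit:
drive_tool(commands=[[[0,0,0.1],0,3.8],[[0,0,0],0,3.8],[[0,0,0],0,3.8]])

```text
time_s: 20.8
ee_pos: [0.5354, -0.1583, 0.0205]
tool_rot: [[0.956, 0.294, 0.001], [0.294, -0.956, -0.0], [0.0, 0.001, -1.0]]
force: [-2.7, -0.7, 3.9]
width: 0.45
grip_force: 55.0
```

Contact at the expected height (about 5 N). I ease the grip, then open gently.

Emit:
drive_tool(commands=[[[0,0,0],0,3.8],[[0,0,0],0,3.8],[[0,0,0],0,3.8]], force=4)

```text
time_s: 21.18
ee_pos: [0.5356, -0.1583, 0.0201]
tool_rot: [[0.956, 0.294, 0.001], [0.294, -0.956, -0.0], [0.001, 0.001, -1.0]]
force: [0.3, -0.1, 2.8]
width: 0.463
grip_force: 4.0
```

Emit:
drive_tool(commands=[[[0,0,0],0,4.8],[[0,0,0],0,5.6],[[0,0,0],0,6.6],[[0,0,0],0,7.4],[[0,0,0],0,7.4]])

```text
time_s: 21.8
ee_pos: [0.5352, -0.1582, 0.0198]
tool_rot: [[0.956, 0.294, 0.0], [0.294, -0.956, -0.0], [-0.0, 0.0, -1.0]]
force: [0.3, -0.7, -0.1]
width: 0.787
grip_force: 0.0
```

```bash
python3 m.py
```

```text
21.8 [ 0.5352245  -0.15821188  0.01984795] 0.7870429748238731 0.0 [ 0.31101452 -0.65253283 -0.11528311]
yaw 17.105902619179847
side [[327.0, 198.0], [358.0, 198.0], [358.0, 208.0], [327.0, 208.0]] [(array([ 605.7, -137. ]), array([43.9, 76.7]), np.float32(13.2)), (array([ 605.5, -135.3]), array([43.8, 76.5]), np.float32(13.2))]
top [[364.3999938964844, 231.8000030517578], [382.20001220703125, 226.6999969482422], [391.0, 257.3999938964844], [373.20001220703125, 262.5]] [(array([ 608.9, -137.7]), array([44.1, 75.2]), np.float32(16.9)), (array([ 608.7, -137.5]), array([44. , 75.1]), np.float32(16.9))]
```

Released. I go straight up and back toward the robot, then check.

Emit:
drive_tool(commands=[[[0,0,-1],0,7.4],[[0,0,-3],0,7.4],[[0,0,-5],0,7.4],[[0,0,-5],0,7.4],[[-5,0,0],0,7.4],[[-5,0,0],0,7.4],[[-5,0,0],0,7.4],[[-4,0,0],0,7.4],[[0,0,0],0,7.4],[[0,0,0],0,7.4]])

```text
time_s: 23.15
ee_pos: [0.3544, -0.2142, 0.1606]
tool_rot: [[0.956, 0.294, 0.002], [0.294, -0.956, -0.001], [0.001, 0.001, -1.0]]
force: [0.4, -0.4, -0.5]
width: 0.789
grip_force: 0.0
```

```bash
python3 m.py; python3 - <<'E'
from h import *
s=robot.snapshot("top");H=hsv(s)
for c in blobs(cv2.inRange(H,(3,180,120),(12,255,255)),300): print("red",c[:,0].mean(0).round(),rect(s,c,.063))
m=cv2.inRange(H,(0,0,140),(40,90,255)); k=np.zeros_like(m);k[225:290,340:420]=255
for c in blobs(m&k,5): print("rail",c[:,0].mean(0).round(),rect(s,c,.07))
E
```

```text
23.15 [ 0.35435937 -0.21418157  0.16062751] 0.7891867093597119 0.0 [ 0.42743583 -0.44491843 -0.46317172]
yaw 17.099275926866774
side [[326.79998779296875, 199.0], [378.79998779296875, 197.60000610351562], [379.0, 207.39999389648438], [327.0, 208.8000030517578]] [(array([ 581.4, -141.7]), array([ 42.9, 127.8]), np.float32(16.0)), (array([555.5,  71.9]), array([32.7, 97.4]), np.float32(16.0))]
top [[364.29998779296875, 232.10000610351562], [382.3999938964844, 226.5], [398.79998779296875, 279.79998779296875], [380.6000061035156, 285.29998779296875]] [(array([ 582.7, -145.3]), array([ 44.2, 129.4]), np.float32(16.4)), (array([ 559.8, -123.5]), array([ 38.5, 112.6]), np.float32(16.4))]
red [271. 267.] (array([555.8, 109.9]), array([ 41.8, 129. ]), np.float32(-3.9))
red [281. 216.] (array([677.7,  90.5]), array([31.8, 76.2]), np.float32(-89.2))
red [247. 215.] (array([679. , 172.3]), array([31.8, 78. ]), np.float32(-89.2))
red [212. 214.] (array([678.7, 255.3]), array([32.9, 78.8]), np.float32(88.6))
red [600. 111.] (array([ 952.1, -698.6]), array([ 74.4, 110. ]), np.float32(22.8))
rail [373. 270.] (array([ 549.5, -125.8]), array([ 6.6, 12. ]), np.float32(-70.9))
rail [398. 263.] (array([ 567.4, -183.1]), array([ 7. , 16.5]), np.float32(-89.3))
rail [365. 250.] (array([ 596.1, -107.3]), array([ 6.7, 20.1]), np.float32(-70.7))
rail [391. 242.] (array([ 615.3, -169. ]), array([ 6.7, 17.8]), np.float32(-70.7))
```

The brass centre is at (0.583, -0.145) at rail height, against the stand's centre at (0.5815, -0.145). It is square to within 1°, both views agree on its full 130×44 mm size, and the copper has not moved.

```bash
python3 -c "
from station import robot
print(robot.hand_in())"
```

```text
the job is handed in; nothing more can be done
None
```

The brass blank was slid over the front edge, lifted and set down on the farthest heating stand, then released and handed in at about 23 s; in the last images it is flat, within about 4 mm of the stand's centre and 1° of square, and the copper blank has not moved (no result was returned, and I didn't re-measure the jar, tweezers or hammer).

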